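# Lay the filter carton on its back against the stop

## Task

The oil-filter carton on the workbench stands on end: push it over onto its back with the fingertips, so that its white label faces up, then push it along the bench until its top end lies flush against the aluminium stop rail. Do not grip, lift or carry the carton, leave the oil bottle, spray can, bushing and tin where they stand, and finish clear of everything.

Things in the scene. Friction and masses are not known exactly. Their poses are not given: they have to be found in the camera images.
- carton: Loose oil-filter carton, yellow above, black below, 0.25 to 0.5 kg, standing on the bench: 62 mm deep (its x), 90 mm wide (its y), 130 mm tall (its z). Origin: centre of its underside. Pushed about 100 mm up on the label side it tips over its far bottom edge and past about 25 degrees falls by itself. On its back, x points down, z at the stop, and the origin is the end face nearer the robot.
- carton_label (a point): Middle of the carton's white label (70 x 105 mm, black bars, red panel), on its -x side, 31 mm from its axis and 75 mm up. At the start it faces roughly the robot, away from the stop, within 12 degrees of square to it. The label folds 22 mm over the top along that edge, so it shows from above.
- carton_mid (a point): Centre of the carton (65 mm up when standing, 31 mm when lying on its back).
- carton_end (a point): Centre of the carton's top end face, 130 mm along its z axis from its underside; this end goes against the stop. After tipping it lies some 20 to 90 mm short of the stop. A crooked carton can jam on the stop by friction, so square it on the way: two fingertips near both sides of its near end, or a push on the lagging side, turn it as it slides.
- stop: Bare aluminium stop rail fixed to the bench beyond the carton: 300 mm long (its y), 24 mm thick, 30 mm high. Origin: on the bench, in the middle of its front face (the long side towards the robot). Its +x axis points square into the rail, away from the carton; the front face is its plane x = 0.
- oil_bottle: Bystander: orange one-litre oil bottle, 60 x 95 mm, 220 mm tall with a grey cap; stands loose to the left or right of the carton's path, near the stop. Origin: centre of its underside.
- spray_can: Bystander: red round spray can with a white band and black cap, 66 mm across, 200 mm tall; stands loose on the side opposite the oil bottle. Origin: centre of its underside.
- bushing: Bystander: black rubber ring, 48 mm across, 45 mm high, loose, left or right of the standing carton. Origin: centre of its underside.
- wax_tin: Bystander: blue round closed tin, 76 mm across, 42 mm high, loose, on the side opposite the bushing. Origin: centre of its underside.
Things that resemble listed ones, but are neither listed nor needed, are in the scene too. What is meant by the carton is not pink, and is the larger of those in its own colour.

How it is judged:
On the way:
1. the carton lies on its back, label up (angle between carton's own x axis and vertical above 3 rad and height (world z) of carton_mid below 0.037 m), for 0.2 s.
At the end, for the whole second after the job is handed in: The carton lies still and flat on the bench on its back, label up (within 8 degrees), the centre of its top end within 6 mm of the stop's front face and within 120 mm of the stop's middle, square to the stop within 0.1 rad (all of step 1 and x of carton_end in the frame of stop between -0.006 and 0.006 m and y of carton_end in the frame of stop between -0.12 and 0.12 m and angle between the z axis of carton and the x axis of stop, either way round below 0.1 rad and linear speed of carton below 0.01 m/s); the robot touches nothing.
It fails at once if the carton is lifted off the bench (height (world z) of carton_mid above 0.09 m or (angle between carton's own x axis and vertical above 3 rad and height (world z) of carton_mid above 0.055 m)).
It fails at once if the oil bottle is shifted more than 20 mm or tipped (distance of oil_bottle from where it was at the start of the episode above 0.02 m or angle between oil_bottle's own z axis and vertical above 0.3 rad).
It fails at once if the spray can is shifted more than 20 mm or tipped (distance of spray_can from where it was at the start of the episode above 0.02 m or angle between spray_can's own z axis and vertical above 0.3 rad).
It fails at once if the rubber bushing is shifted more than 20 mm or tipped (distance of bushing from where it was at the start of the episode above 0.02 m or angle between bushing's own z axis and vertical above 0.3 rad).
It fails at once if the wax tin is shifted more than 20 mm or tipped (distance of wax_tin from where it was at the start of the episode above 0.02 m or angle between wax_tin's own z axis and vertical above 0.3 rad).
It also fails if it takes over 45 s, if anything falls off the work surface, if the arm or the gripper's body presses on something with over 40 N, if the wrist force passes 120 N, or if a joint passes its speed limit or range.

## Robot

A 6-joint arm with a two-finger parallel gripper is mounted at the origin on the work surface. World frame = base frame: x ahead of the robot, y to its left, z up, the work surface at z = 0. Lengths are in m, angles in rad, forces in N, time in s.
With the tool pointing down it reaches from about 0.375 to 0.9 m from the base axis. Payload 3.1 kg.
Tool frame: the origin (TCP) lies on the centre line of the jaws, within the pads' length; the fingertips stand robot.tip_reach ahead of it and the grasp point (between the pads) lies 8 mm behind it (robot.tip_reach is the distance from the TCP to the fingertips, in m); z points along the fingers, y is the line along which they close (so a half turn about z gives the same grasp; the last joint's range is limited). The gripper opens to 87 mm and grips with 3 to 60 N. Pads are 19 mm wide; open, the fingers measure 117 mm over their backs; the gripper's body (75 mm by 190 mm) begins 51 mm behind the grasp point.
Start: joints at [-1.367, 0.527, 1.433, -0, 1.181, -0.178], TCP at [0.233, -0.58, 0.211] pointing down, gripper open.
Joint ranges: [-3.08, 3.08], [-0.75, 2.2], [0.22, 2.44], [-1.43, 4.57], [0, 2.65], [-2.85, 2.85]. Speed limits (rad/s): [2.79, 2.79, 3.14, 3.14, 3.14, 3.14].

## Interface

Orientations are given as a unit quaternion [x, y, z, w].
In Python, from rig import robot gives the robot as it stands.
- The arm moves only by the tool jog_arm, never from a script. Its argument "motion" is one flat list of numbers, 7 for each row, row after row: the shift along the tool's x, y, z scaled (see below), then the turn, a rotation vector about the tool's x, y, z scaled (see below), then the gripper's target within -1 to 1 (shut at 1, half-way at 0, fully open at -1). In form: [x, y, z, rx, ry, rz, hand, x, y, z, rx, ry, rz, hand, ...]. A call has 1 to 12 rows; each row shifts and turns the commanded pose from where the row before left it, along the tool's axes as they then stand; what a row does not reach is not made up. The controller multiplies each number of a shift by 4 cm and each number of a turn by 4 degrees. A row lasts 1/8 s, in which the tool goes at most 62.5 mm and 10.7 degrees, less where a joint would pass 70% of its speed; a pose out of reach is approached as far as the arm can. A call with a number of a shift or a turn outside -1 to 1 is refused whole. A call with a gripper value outside its range is refused whole. The fingers move at their own pace and stop on an object; "grip_force" is the grip in N (left out, the last holds). Time passes only in rows, so rows that do not move let the fingers close. It gives the time, the measured TCP pose, the force, the opening and the grip force at its end, in the units of the state.
- robot.get_obs(): the state, without advancing time (a new reading comes with each control period).
- robot.camera(name): name is "scene" or "top" or "wrist"; returns the picture (400x640x3 uint8, blue, green, red); there is no depth.
- robot.calibration(name): a dict with "fx", "fy", "cx", "cy" (pixels), "R" (3x3) and "t" (3): a world point X has camera coordinates R X + t; the wrist camera has in their place "T_tool_cam" (4x4, takes a point from camera to tool coordinates, whose origin is the TCP and whose axes are the flange's). Camera axes: x right, y down, z forward; pixel columns grow to the right and rows downward; lengths in m; the calibration is good to about 2 mm. The wrist camera is an equidistant fisheye: a pixel r from the principal point sees the ray r / f radians off the axis. A picture is of the moment at which its call begins: read the wrist's pose just before it. calibration takes no time and is no camera call.
- robot.hand_in(): hands the job in; it is judged then, once.
The state is a dict: "time": time; "q": joint angles; "joint_velocities": joint speeds; "joint_torque": joint torques, N m; "position": TCP position; "tool_rot": TCP orientation; "ft_force": force on the tool from outside, world axes, zero at the start; "moment": the same for the moment, N m; "grip_width": finger opening in m; "grip_force": force on a finger pad.
Only numpy, scipy, OpenCV 4.12 (cv2) and the standard library are available. Lean on these libraries where they do the work, as an engineer would, in place of code of your own. Each camera call takes 0.05 s, during which the arm holds its last target. There are 200 camera calls.

## Working session

There is one attempt and no reset: what is moved stays moved. The work goes in short steps, Python scripts to look and compute and a tool call to move; the robot and the scene stay as the last step left them, time stands still between calls to the robot, and variables do not carry over. Pictures are saved under pics/ and viewed, at most 10 in all, crops included, and the job is handed in when it is done.

Besides the shell and the picture viewer there is one more tool, called after "Emit:" as name(argument=value, ...) on one line, values as JSON. jog_arm: Moves the arm, as the interface text tells. Shifts and turns lie within -1 to 1; 1 stands for 4 cm of shift or 4 degrees of turn. Its arguments: {"type":"object","properties":{"motion":{"type":"array","items":{"type":"number"}},"grip_force":{"type":"number"}},"required":["motion"]}

```bash
mkdir -p pics; cat > h.py <<'E'
import numpy as np, cv2
from rig import robot
def snap(n,f):
    im=robot.camera(n); cv2.imwrite(f'pics/{f}.png',im); return im
def px2w(n,u,v,z):
    c=robot.calibration(n);R=np.array(c['R']);t=np.array(c['t'])
    d=R.T@np.array([(u-c['cx'])/c['fx'],(v-c['cy'])/c['fy'],1]);o=-R.T@t
    return (o+d*(z-o[2])/d[2]).round(4)
def w2px(n,X):
    c=robot.calibration(n);p=np.array(c['R'])@np.array(X)+np.array(c['t'])
    return (c['fx']*p[0]/p[2]+c['cx'],c['fy']*p[1]/p[2]+c['cy'])
E
python3 - <<'E'
from h import *
snap('scene','s0');snap('top','t0')
o=robot.get_obs();print(o['position'],o['tool_rot'],o['time'],robot.tip_reach)
for n in('scene','top'):
    c=robot.calibration(n);print(n,-np.array(c['R']).T@c['t'],c['fx'])
E
```

```text
[ 0.23333285 -0.57908515  0.20988191] [ 9.81737983e-01  1.90235632e-01 -1.59528296e-05 -9.67462714e-04] 0.1 0.011
scene [1.00761581 0.39708494 1.12770721] 405.3189894472082
top [0.47456434 0.0453919  1.1513183 ] 468.75970801145246
```

View pics/s0.png

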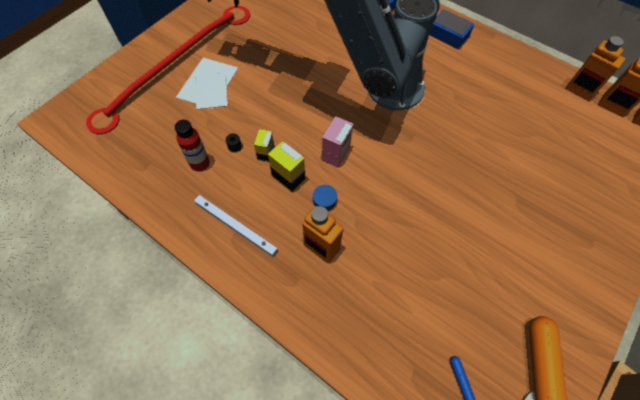

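View pics/t0.png

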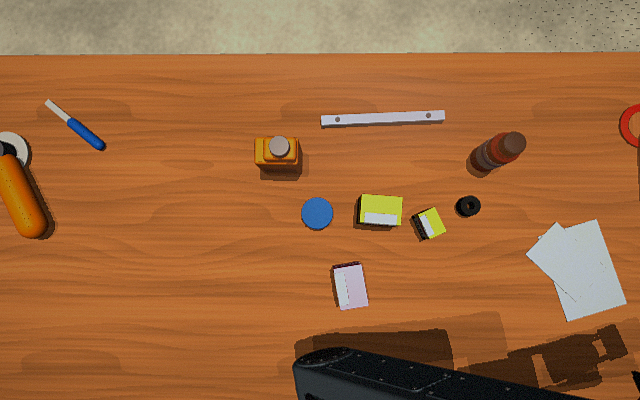

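The top view shows three boxes that could be the carton: the large yellow one at (380,210), a small yellow one at (428,223) and a pink one at (350,286). The large yellow one fits, since it is the larger of its colour and isn't pink. Its white fold is on the robot side. The rail runs from (321,121) to (445,116). I'll confirm in a crop.

```bash
python3 - <<'E'
from h import *
im=cv2.imread('pics/t0.png')
cv2.imwrite('pics/c0.png',cv2.resize(im[100:250,290:490],None,fx=4,fy=4,interpolation=cv2.INTER_CUBIC))
E
```

```text
(no output)
```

View pics/c0.png

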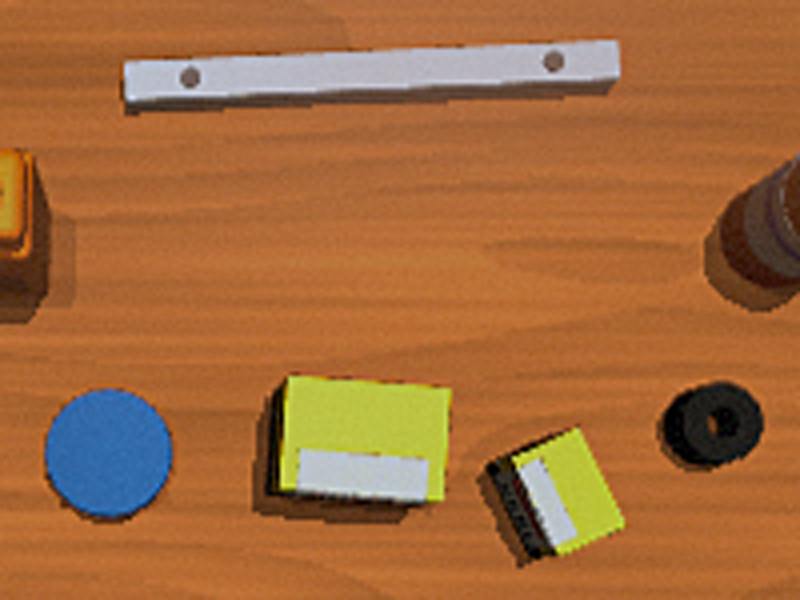

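The crop confirms it. The carton's top face has corners at about (288,376), (452,389), (442,500) and (279,490), with the white fold on the near side. The small yellow box and the tin stand close on either side.

```bash
python3 - <<'E'
from h import *
f=lambda u,v,z:px2w('top',u/4+290,v/4+100,z)
C=np.array([f(*p,.13) for p in[(288,376),(452,389),(442,501),(280,490)]])
print(C,C.mean(0));print('edges',np.linalg.norm(np.roll(C,-1,0)-C,axis=1))
d=C[0]+C[1]-C[2]-C[3];print('yaw of +x',np.arctan2(d[1],d[0]))
R=np.array([f(*p,.03) for p in[(123,62),(618,41),(619,80),(125,101)]]);print(R)
d=R[1]-R[0]+R[2]-R[3];print('rail yaw',np.arctan2(d[0],-d[1]) , np.linalg.norm(R[1]-R[0]),np.linalg.norm(R[0]-R[3]), (R[2]+R[3])/2)
print('tin',f(108,453,.042),'small',[f(*p,.09) for p in[(510,462),(580,428),(626,522),(556,556)]])
print('bush',f(720,423,.045))
print('pink',[px2w('top',*p,.1) for p in[(333,266),(362,262),(369,305),(340,310)]],'bottle',px2w('top',280,146,.22),'can',px2w('top',511,142,.2))
o=robot.get_obs();from scipy.spatial.transform import Rotation as Q
print(Q.from_quat(o['tool_rot']).as_matrix().round(3))
print(robot.calibration('wrist'))
E
```

```text
[[ 0.5678 -0.0259  0.13  ]
 [ 0.5609 -0.1149  0.13  ]
 [ 0.5001 -0.1088  0.13  ]
 [ 0.5056 -0.0214  0.13  ]] [ 0.5336  -0.06775  0.13   ]
edges [0.08926707 0.06110524 0.08757288 0.06236257]
yaw of +x -0.08596646317142922
[[ 0.7689  0.0669  0.03  ]
 [ 0.7812 -0.2329  0.03  ]
 [ 0.7572 -0.2331  0.03  ]
 [ 0.7447  0.0655  0.03  ]]
rail yaw 0.04142014680508712 0.300052212123157 0.0242404620418011 [ 0.75095 -0.0838   0.03   ]
tin [0.5297 0.0744 0.042 ] small [array([ 0.5232, -0.1532,  0.09  ]), array([ 0.5425, -0.1926,  0.09  ]), array([ 0.4899, -0.2173,  0.09  ]), array([ 0.4707, -0.178 ,  0.09  ])]
bush [ 0.5486 -0.2842  0.045 ]
pink [array([0.4098, 0.0367, 0.1   ]), array([ 0.4191, -0.0275,  0.1   ]), array([ 0.3255, -0.0426,  0.1   ]), array([0.314 , 0.0211, 0.1   ])] bottle [0.6564 0.1452 0.22  ] can [ 0.6685 -0.3237  0.2   ]
[[ 0.928  0.374 -0.   ]
 [ 0.374 -0.928  0.002]
 [ 0.    -0.002 -1.   ]]
{'fx': 309.70691628693146, 'fy': 309.70691628693146, 'cx': 316.4406747493985, 'cy': 199.0744752781646, 'T_tool_cam': array([[-7.10833250e-04, -9.54443987e-01, -2.98389294e-01,
         8.13919161e-02],
       [ 9.99999588e-01, -8.46994119e-04,  3.27007331e-04,
         8.63846780e-05],
       [-5.64844158e-04, -2.98388938e-01,  9.54444196e-01,
        -1.72900718e-01],
       [ 0.00000000e+00,  0.00000000e+00,  0.00000000e+00,
         1.00000000e+00]])}
```

Emit:
jog_arm(motion=[0,0,0,0,0,0.96,-0.15,0,0,0,0,0,0.96,-0.15,0,0,0,0,0,0.96,-0.15,0,0,0,0,0,0.96,-0.15,0,0,0,0,0,0.96,-0.15,0,0,0,0,0,0.96,-0.15,0,0,0,0,0,0.96,-0.15])

```text
time: 0.98
position: [0.2334, -0.5793, 0.2102]
tool_rot: [0.999, -0.044, -0.0, -0.001]
ft_force: [-0.1, 0.3, 1.1]
grip_width: 0.05
grip_force: 0.0
```

Emit:
jog_arm(motion=[0.33,-0.95,0,0,0,0,-0.15,0.33,-0.95,0,0,0,0,-0.15,0.33,-0.95,0,0,0,0,-0.15,0.33,-0.95,0,0,0,0,-0.15,0.33,-0.95,0,0,0,0,-0.15,0.33,-0.95,0,0,0,0,-0.15,0.33,-0.95,0,0,0,0,-0.15,0.33,-0.95,0,0,0,0,-0.15,0.33,-0.95,0,0,0,0,-0.15,0.33,-0.95,0,0,0,0,-0.15,0.33,-0.95,0,0,0,0,-0.15,0.33,-0.95,0,0,0,0,-0.15])

```text
time: 2.48
position: [0.4308, -0.1377, 0.2106]
tool_rot: [0.999, -0.043, -0.0, -0.0]
ft_force: [0.2, 0.0, 1.0]
grip_width: 0.0503
grip_force: 0.0
```

Emit:
jog_arm(motion=[0.33,-0.98,0,0,0,0,-0.15,0.33,-0.98,0,0,0,0,-0.15,0,0,0.8,0,0,0,-0.15,0,0,0.8,0,0,0,-0.15,0,0,0.8,0,0,0,-0.15,0,0,0,0,0,0,-0.15])

```text
time: 3.22
position: [0.4617, -0.0625, 0.1129]
tool_rot: [0.999, -0.043, -0.003, -0.001]
ft_force: [-0.1, 0.3, -0.0]
grip_width: 0.05
grip_force: 0.0
```

```bash
python3 - <<'E'
from h import *
a=snap('scene','s1')[60:260,170:390];b=snap('top','t1')[100:300,290:510]
cv2.imwrite('pics/c1.png',np.vstack([cv2.resize(a,None,fx=2.6,fy=2.6)[:300],cv2.resize(b,None,fx=2.6,fy=2.6)[:300]]))
E
```

```text
(no output)
```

View pics/c1.png

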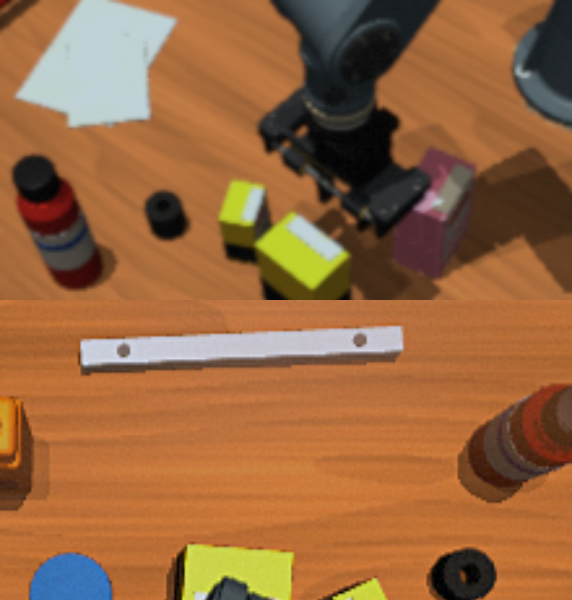

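The gripper is lined up behind the carton, above and clear of its neighbours.

Emit:
jog_arm(motion=[0.4,0,0,0,0,0,-0.15,0.3,0,0,0,0,0,-0.15,0.25,0,0,0,0,0,-0.15,0.25,0,0,0,0,0,-0.15,0.25,0,0,0,0,0,-0.15,0.25,0,0,0,0,0,-0.15,0.25,0,0,0,0,0,-0.15,0.25,0,0,0,0,0,-0.15])

```text
time: 4.32
position: [0.5521, -0.0709, 0.1147]
tool_rot: [0.999, -0.043, 0.0, 0.0]
ft_force: [0.0, -0.6, 0.8]
grip_width: 0.0498
grip_force: 0.0
```

```bash
python3 - <<'E'
from h import *
a=snap('scene','s2')[100:300,170:390];b=snap('top','t2')[90:290,290:510]
cv2.imwrite('pics/c2.png',np.vstack([cv2.resize(a,None,fx=2.6,fy=2.6)[:300],cv2.resize(b,None,fx=2.6,fy=2.6)[:300]]))
E
```

```text
(no output)
```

View pics/c2.png

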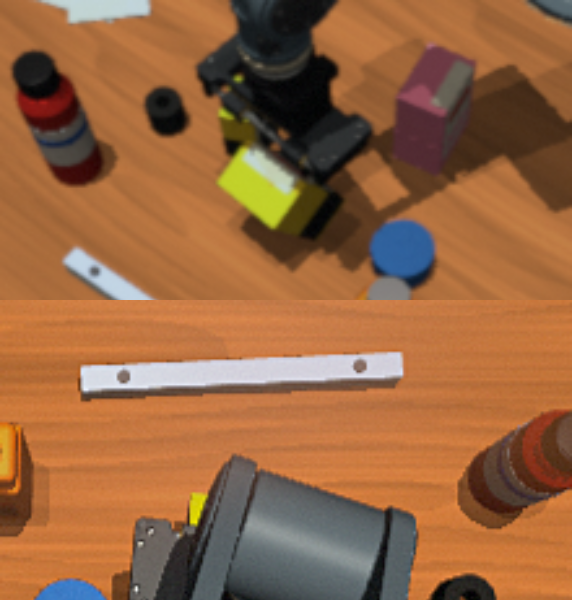

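The carton is tilting forward and the force is near zero, so it's at about its balance point. I'll nudge it gently a little further.

Emit:
jog_arm(motion=[0,0,0,0,0,0,-0.15,0,0,0,0,0,0,-0.15,0,0,0,0,0,0,-0.15,0.2,0,0,0,0,0,-0.15,0.2,0,0,0,0,0,-0.15,0,0,0,0,0,0,-0.15,0,0,0,0,0,0,-0.15])

```text
time: 5.3
position: [0.5672, -0.0721, 0.1146]
tool_rot: [0.999, -0.043, -0.0, -0.0]
ft_force: [0.3, 0.3, -0.5]
grip_width: 0.0502
grip_force: 0.0
```

Emit:
jog_arm(motion=[-0.8,0,-0.5,0,0,0,-0.15,-0.9,0,-0.8,0,0,0,-0.15,-0.9,0,-0.8,0,0,0,-0.15,-0.9,0,-0.8,0,0,0,-0.15,0,0,0,0,0,0,-0.15])

```text
time: 5.92
position: [0.4264, -0.0598, 0.2326]
tool_rot: [0.999, -0.043, 0.001, 0.001]
ft_force: [0.8, 0.1, -1.3]
grip_width: 0.0503
grip_force: 0.0
```

```bash
python3 - <<'E'
from h import *
b=snap('top','t3')[90:240,290:490];snap('scene','s3')
cv2.imwrite('pics/c3.png',cv2.resize(b,None,fx=4,fy=4,interpolation=cv2.INTER_CUBIC))
E
```

```text
(no output)
```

View pics/c3.png

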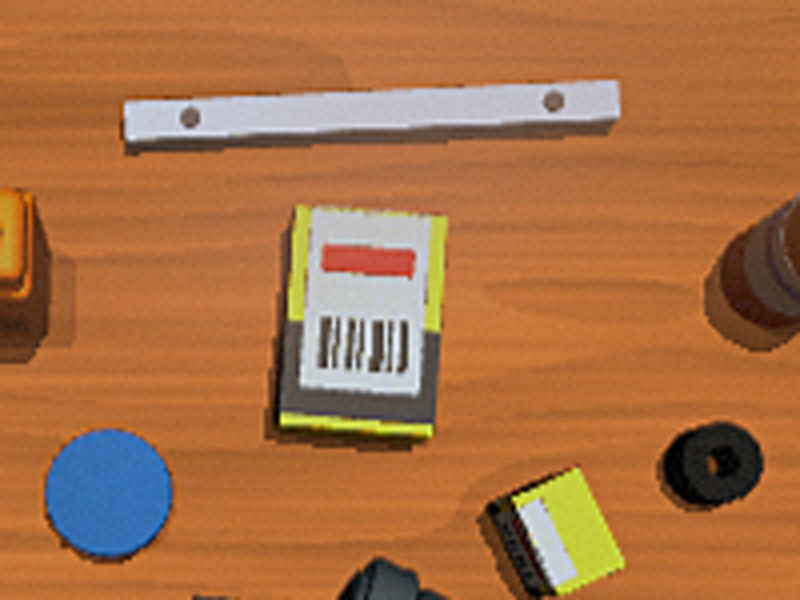

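The carton now lies label up. Its top-face corners in the crop are about (297,206), (447,216), (434,427) and (280,413).

```bash
python3 - <<'E'
from h import *
f=lambda u,v,z:px2w('top',u/4+290,v/4+90,z)
C=np.array([f(*p,.062) for p in[(297,206),(447,216),(434,427),(280,413)]]);print(C)
print('edges',np.linalg.norm(np.roll(C,-1,0)-C,axis=1))
d=C[0]+C[1]-C[2]-C[3];print('yaw',np.arctan2(d[1],d[0]),'far',(C[0]+C[1])/2,'near',(C[2]+C[3])/2)
print(f(434,438,.031))
E
```

```text
[[ 0.6979 -0.0363  0.062 ]
 [ 0.692  -0.124   0.062 ]
 [ 0.5678 -0.1151  0.062 ]
 [ 0.5757 -0.026   0.062 ]]
edges [0.08789824 0.12451847 0.08944954 0.12263332]
yaw -0.07776493960273238 far [ 0.69495 -0.08015  0.062  ] near [ 0.57175 -0.07055  0.062  ]
[ 0.5639 -0.1197  0.031 ]
```

Emit:
jog_arm(motion=[0,0,0,0,0,-0.92,-0.15,0,0,0,0,0,-0.92,-0.15,0.9,0.16,0,0,0,0,-0.15,0.9,0.16,0,0,0,0,-0.15,0.9,0.16,0,0,0,0,-0.15,0,0,0.9,0,0,0,-0.15,0,0,0.9,0,0,0,-0.15,0,0,0.9,0,0,0,-0.15,0,0,0.9,0,0,0,-0.15,0,0,0.9,0,0,0,-0.15,0,0,0,0,0,0,-0.15])

```text
time: 7.4
position: [0.5344, -0.0739, 0.0468]
tool_rot: [1.0, 0.021, -0.004, -0.002]
ft_force: [-0.3, 0.9, -1.1]
grip_width: 0.05
grip_force: 0.0
```

Emit:
jog_arm(motion=[0.2,0,0,0,0,0,-0.15,0.2,0,0,0,0,0,-0.15,0.2,0,0,0,0,0,-0.15,0.2,0,0,0,0,0,-0.15,0.2,0,0,0,0,0,-0.15,0.2,0,0,0,0,0,-0.15,0.2,0,0,0,0,0,-0.15,0.2,0,0,0,0,0,-0.15])

```text
time: 8.4
position: [0.6007, -0.0721, 0.0507]
tool_rot: [1.0, 0.021, -0.0, -0.0]
ft_force: [-0.7, 0.1, 1.3]
grip_width: 0.0499
grip_force: 0.4
```

Emit:
jog_arm(motion=[0.08,0,0,0,0,0,-0.15,0.08,0,0,0,0,0,-0.15])

```text
time: 8.65
position: [0.6064, -0.0717, 0.0507]
tool_rot: [1.0, 0.021, -0.001, -0.0]
ft_force: [-1.7, -0.0, 1.9]
grip_width: 0.05
grip_force: 0.7
```

```bash
python3 - <<'E'
from h import *
b=snap('top','t4')[90:240,290:490];a=snap('scene','s4')[140:290,170:370]
cv2.imwrite('pics/c4.png',np.vstack([cv2.resize(x,None,fx=3,fy=3,interpolation=cv2.INTER_CUBIC)[:300] for x in(a,b)]))
E
```

```text
(no output)
```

View pics/c4.png

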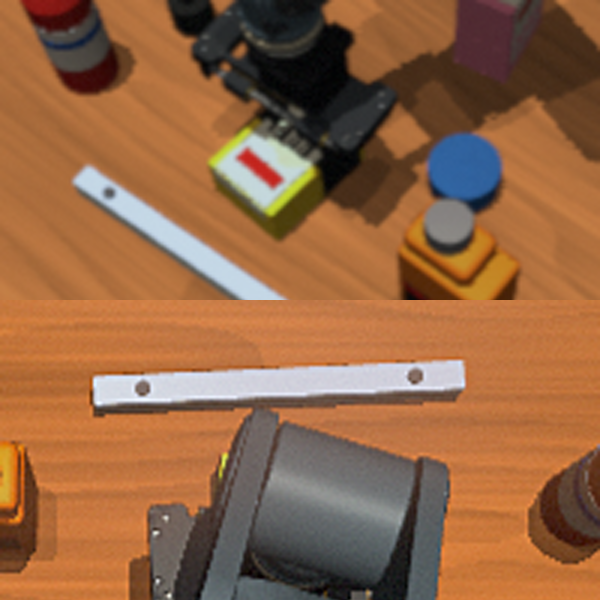

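The carton is sliding label up and looks square. I'll work out the remaining gap from the scene view, where the far top corners are near (210,162) and (276,214) in the crop.

```bash
python3 - <<'E'
from h import *
g=lambda u,v,z:px2w('scene',u/3+170,v/3+140,z)
print(g(210,162,.062),g(276,214,.062),g(279,237,0),g(75,183,.03))
for P in [(.7447,.0655,.03),(.7572,-.2331,.03),(.74,-.03,.062),(.743,-.12,.062)]: 
    u=w2px('scene',P);print(P,(u[0]-170)*3,(u[1]-140)*3)
E
```

```text
[ 0.6918 -0.12    0.062 ] [ 0.695  -0.0307  0.062 ] [ 0.6945 -0.0362  0.    ] [ 0.7835 -0.2272  0.03  ]
(0.7447, 0.0655, 0.03) 321.6951328660342 321.06242643382654
(0.7572, -0.2331, 0.03) 89.33270891581236 161.67463193650846
(0.74, -0.03, 0.062) 245.63068774528182 248.04956893509166
(0.743, -0.12, 0.062) 174.4107386009607 198.67951526216
```

```bash
python3 - <<'E'
from h import *
def red(f,n,box):
    im=cv2.imread(f'pics/{f}.png').astype(int);m=(im[...,2]>130)&(im[...,1]<75)&(im[...,0]<75)
    z=np.zeros_like(m);z[box[1]:box[3],box[0]:box[2]]=1;v,u=np.nonzero(m&z);
    print(f,len(u),px2w(n,u.mean(),v.mean(),.062))
red('t3','top',(355,140,405,170));red('s3','scene',(235,150,310,215));red('s4','scene',(235,170,290,215))
im=cv2.imread('pics/s4.png');
def pt(P,c): u=w2px('scene',P);cv2.circle(im,(int(round(u[0])),int(round(u[1]))),0,c,-1)
y0=-.072
for k in np.linspace(-.04,.04,9): pt((.616,y0+k,.04),(255,0,255))
for k in np.linspace(-.045,.045,9): pt((.564,y0+k,.062),(0,255,0)); pt((.694,y0+k,.062),(255,255,0))
cv2.imwrite('pics/c5.png',cv2.resize(im[150:230,220:320],None,fx=7,fy=7,interpolation=cv2.INTER_NEAREST))
snap('wrist','w4')
E
```

```text
t3 39 [ 0.6635 -0.0821  0.062 ]
s3 56 [ 0.6664 -0.0779  0.062 ]
s4 53 [ 0.6665 -0.078   0.062 ]
```

View pics/c5.png

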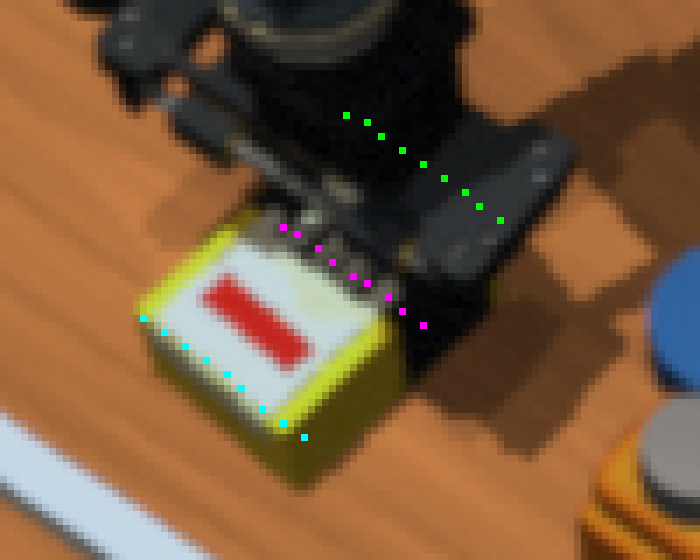

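The carton hasn't moved at all, although by the numbers the fingertips should be inside it. The wrist view should explain this.

View pics/w4.png

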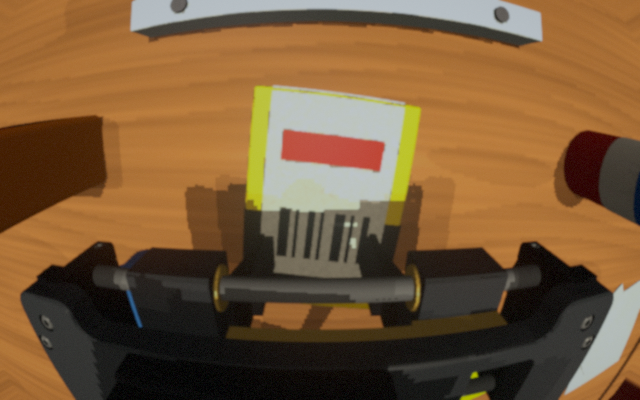

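```bash
cat >> h.py <<'E'
from scipy.spatial.transform import Rotation as Q
def wr(u,v,z):
    c=robot.calibration('wrist');o=robot.get_obs();T=np.eye(4);T[:3,:3]=Q.from_quat(o['tool_rot']).as_matrix();T[:3,3]=o['position']
    M=T@np.array(c['T_tool_cam']);x,y=(u-c['cx'])/c['fx'],(v-c['cy'])/c['fy'];th=np.hypot(x,y)
    d=M[:3,:3]@np.array([np.sin(th)*x/th,np.sin(th)*y/th,np.cos(th)]);p=M[:3,3]
    return (p+d*(z-p[2])/d[2]).round(4)
E
python3 - <<'E'
from h import *
o=robot.get_obs();print(o['position'],o['ft_force'],o['q'],o['grip_width'])
for z in(.055,.062):print(wr(256,87,z),wr(420,107,z),wr(333,150,z),wr(247,210,z),wr(402,226,z),wr(279,270,z))
print('rail',wr(149,38,.0),wr(525,42,0))
snap('scene','s5')
a=cv2.imread('pics/s3.png').astype(int);b=cv2.imread('pics/s5.png').astype(int)
print(np.abs(a-b)[185:215,235:265].mean())
E
```

```text
[ 0.6069627  -0.0718122   0.05069904] [-0.05755558 -0.18396712 -0.27161659] [-3.00438696e-01  7.20727974e-01  1.58837766e+00  1.21921264e-04
  8.32246067e-01  1.22819726e+00] 0.04968316526191715
[ 0.6978 -0.0358  0.055 ] [ 0.6918 -0.1264  0.055 ] [ 0.6643 -0.079   0.055 ] [ 0.6274 -0.0306  0.055 ] [ 0.6209 -0.1234  0.055 ] [ 0.5881 -0.0495  0.055 ]
[ 0.6974 -0.0372  0.062 ] [ 0.6916 -0.124   0.062 ] [ 0.6653 -0.0785  0.062 ] [ 0.6299 -0.0322  0.062 ] [ 0.6237 -0.1211  0.062 ] [ 0.5922 -0.0503  0.062 ]
rail [0.745  0.0644 0.    ] [ 0.7626 -0.2395  0.    ]
5.900740740740741
```

I suspect the fingertips are hovering over the carton. I'll lower the tool gently and feel for the surface.

Emit:
jog_arm(motion=[0,0,0.1,0,0,0,-0.15,0,0,0,0,0,0,-0.15])

```text
time: 9.1
position: [0.6069, -0.0718, 0.0506]
tool_rot: [1.0, 0.021, 0.0, 0.0]
ft_force: [-5.8, 0.6, 21.6]
grip_width: 0.0504
grip_force: 10.8
```

```bash
python3 - <<'E'
from h import *
c=robot.calibration('wrist');M=np.linalg.inv(np.array(c['T_tool_cam']))
def pr(p):
    q=M[:3,:3]@p+M[:3,3];r=np.hypot(q[0],q[1]);th=np.arctan2(r,q[2]);return (c['cx']+c['fx']*th*q[0]/r,c['cy']+c['fy']*th*q[1]/r)
im=snap('wrist','w6')
for s in(-1,1):
  for z,col in((.011,(255,0,255)),(-.011,(0,255,0)),(-.03,(255,255,0))):
    P=[pr(np.array([x,s*y,z])) for x,y in((-.0095,.025),(.0095,.025),(.0095,.04),(-.0095,.04))]
    print(s,z,np.round(P[1]),np.round(P[2]))
    for p in P: im[int(round(p[1])),int(round(p[0]))]=col
g=np.clip((im[190:340,215:425].astype(float)/255)**.6*255,0,255).astype(np.uint8)
cv2.imwrite('pics/c6.png',cv2.resize(g,None,fx=3.8,fy=3.8,interpolation=cv2.INTER_NEAREST))
E
```

```text
-1 0.011 [277. 221.] [254. 221.]
-1 -0.011 [272. 235.] [247. 234.]
-1 -0.03 [267. 249.] [239. 249.]
1 0.011 [355. 221.] [378. 220.]
1 -0.011 [359. 235.] [385. 234.]
1 -0.03 [364. 249.] [392. 249.]
```

View pics/c6.png

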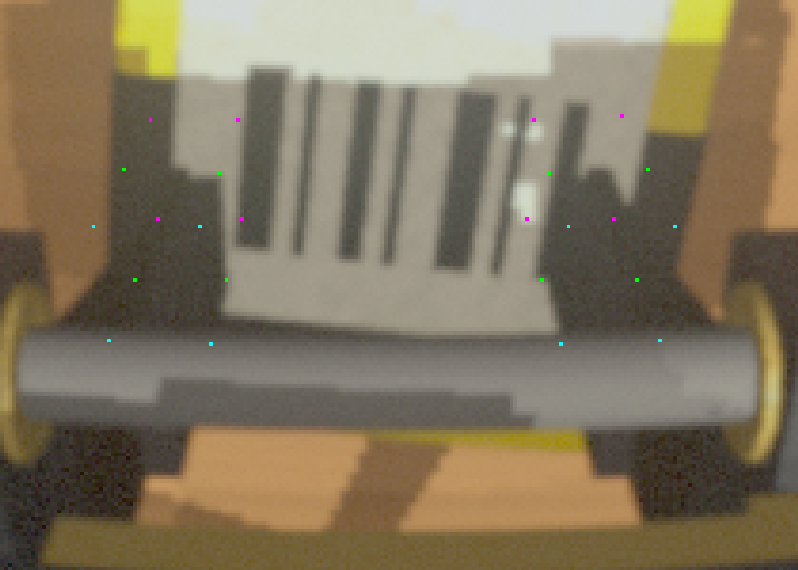

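The tips are resting on the carton's top, so at this opening they end about 11 mm above the TCP rather than below it. I'll lift off, retreat, and come down lower behind the near end. I'll shift left there so the gripper body stays clear of the small box.

Emit:
jog_arm(motion=[0,0,-1,0,0,0,-0.38,-0.95,-0.31,0,0,0,0,-0.38,-0.95,-0.31,0,0,0,0,-0.38,0,0,0,0,0,0,-0.38,0,0,0.84,0,0,0,-0.38,0,0,0.84,0,0,0,-0.38,0,0,0,0,0,0,-0.38,0,0,0,0,0,0,-0.38])

```text
time: 10.15
position: [0.531, -0.0506, 0.0201]
tool_rot: [1.0, 0.021, 0.001, 0.0]
ft_force: [0.5, 0.1, -0.3]
grip_width: 0.06
grip_force: 0.0
```

```bash
cat >> h.py <<'E'
def corners():
    # carton top-face red panel centroid from scene, for displacement
    im=robot.camera('scene').astype(int);m=(im[...,2]>130)&(im[...,1]<75)&(im[...,0]<75)
    m[:, :215]=0;m[:150]=0;m[:, 310:]=0;m[240:]=0
    v,u=np.nonzero(m);r=cv2.minAreaRect(np.float32(np.c_[u,v]))
    P=np.array([px2w('scene',a,b,.062)[:2] for a,b in zip(u,v)]);mu=P.mean(0)
    w=np.linalg.svd(P-mu)[2][0]; w=-w if w[1]>0 else w
    return len(u),mu.round(4),'yaw',np.arctan2(w[0],-w[1]).round(3)
E
python3 - <<'E'
from h import *
print(corners())
E
```

```text
(59, array([ 0.6652, -0.0663]), 'yaw', np.float64(0.09))
```

```bash
python3 - <<'E'
s=open('h.py').read().replace("    v,u=np.nonzero(m);r=cv2.minAreaRect(np.float32(np.c_[u,v]))","    n,l,st,_=cv2.connectedComponentsWithStats(m.astype(np.uint8));v,u=np.nonzero(l==1+st[1:,4].argmax())")
open('h.py','w').write(s)
from h import *
print(corners())
E
```

```text
(54, array([ 0.6666, -0.0782]), 'yaw', np.float64(-0.093))
```

Emit:
jog_arm(motion=[0.2,0,0,0,0,0,-0.38,0.2,0,0,0,0,0,-0.38,0.2,0,0,0,0,0,-0.38,0.2,0,0,0,0,0,-0.38,0.2,0,0,0,0,0,-0.38,0.2,0,0,0,0,0,-0.38])

```text
time: 11.0
position: [0.5779, -0.0481, 0.0195]
tool_rot: [1.0, 0.021, -0.0, -0.0]
ft_force: [-2.8, -0.1, 2.1]
grip_width: 0.0601
grip_force: 1.5
```

```bash
python3 - <<'E'
from h import *
print(corners())
E
```

```text
(54, array([ 0.6909, -0.0717]), 'yaw', np.float64(-0.01))
```

The carton is sliding and turning square. I'll push a bit more, then recentre for a two-finger push.

Emit:
jog_arm(motion=[0.15,0,0,0,0,0,-0.38,0.15,0,0,0,0,0,-0.38,0,0,0,0,0,0,-0.38,-0.15,0,0,0,0,0,-0.38,0,0.3,0,0,0,0,-0.25,0,0.3,0,0,0,0,-0.25,0,0,0,0,0,0,-0.25])

```text
time: 11.92
position: [0.5855, -0.0736, 0.0197]
tool_rot: [1.0, 0.02, 0.001, 0.0]
ft_force: [0.1, -0.5, 0.2]
grip_width: 0.0545
grip_force: 0.0
```

```bash
python3 - <<'E'
from h import *
print(corners())
E
```

```text
(57, array([ 0.7043, -0.0684]), 'yaw', np.float64(0.008))
```

Emit:
jog_arm(motion=[0.15,0,0,0,0,0,-0.25,0.15,0,0,0,0,0,-0.25,0.15,0,0,0,0,0,-0.25])

```text
time: 12.35
position: [0.6023, -0.0708, 0.0195]
tool_rot: [1.0, 0.021, -0.001, -0.0]
ft_force: [-2.7, 0.8, 2.1]
grip_width: 0.0543
grip_force: 1.6
```

```bash
python3 - <<'E'
from h import *
print(corners())
E
```

```text
(57, array([ 0.7134, -0.0645]), 'yaw', np.float64(0.063))
```

Emit:
jog_arm(motion=[0.1,0,0,0,0,0,-0.25,0.1,0,0,0,0,0,-0.25,0,0,0,0,0,0,-0.25])

```text
time: 12.78
position: [0.6111, -0.0706, 0.0194]
tool_rot: [1.0, 0.021, 0.0, -0.0]
ft_force: [-2.0, 0.0, -0.0]
grip_width: 0.0541
grip_force: 1.0
```

Emit:
jog_arm(motion=[0.05,0,0,0,0,0,-0.25,0.05,0,0,0,0,0,-0.25])

```text
time: 13.02
position: [0.6109, -0.0705, 0.0194]
tool_rot: [1.0, 0.022, -0.004, -0.0]
ft_force: [-12.4, -2.6, 9.2]
grip_width: 0.0546
grip_force: 6.0
```

The carton is against the rail, with force rising at TCP x = 0.611 as predicted. I'll back off straight and lift clear.

Emit:
jog_arm(motion=[-0.1,0,0,0,0,0,-0.25,-0.4,0,0,0,0,0,-0.25,0,0,-0.9,0,0,0,-0.25,0,0,-0.9,0,0,0,-0.25,-0.3,0,-0.9,0,0,0,-0.25,-0.9,0,-0.9,0,0,0,-0.25,-0.9,0,-0.9,0,0,0,-0.25,-0.9,0,0,0,0,0,-0.25,0,0,0,0,0,0,-0.25])

```text
time: 14.15
position: [0.4739, -0.0764, 0.2004]
tool_rot: [1.0, 0.02, 0.001, 0.0]
ft_force: [0.4, 0.6, -0.2]
grip_width: 0.0545
grip_force: 0.0
```

```bash
python3 - <<'E'
from h import *
print(corners())
im=snap('top','t9')
# yellow+white+dark carton: fit label white quad
hsv=cv2.cvtColor(im,cv2.COLOR_BGR2HSV)
y=((hsv[...,0]>22)&(hsv[...,0]<38)&(hsv[...,1]>130)&(hsv[...,2]>120)).astype(np.uint8)
n,l,st,ce=cv2.connectedComponentsWithStats(y);print([(s.tolist()) for s in st[1:] if s[4]>15])
red=(im[...,2]>120)&(im[...,1].astype(int)<80)&(im[...,0]<80);red[:,:350]=0;red[:,420:]=0
v,u=np.nonzero(red);P=np.array([px2w('top',a,b,.062)[:2] for a,b in zip(u,v)]);mu=P.mean(0);w=np.linalg.svd(P-mu)[2][0];w=-w if w[1]>0 else w
print('top red',mu,np.arctan2(w[0],-w[1]))
for n_,p in(('bottle',(280,146)),('t0',None)):pass
a=cv2.imread('pics/t0.png').astype(int);d=np.abs(a-im).max(2)
for nm,(x0,y0,x1,y1) in dict(bottle=(250,130,305,185),can=(465,125,530,180),bush=(450,190,485,220),tin=(298,195,337,232),rail=(318,105,360,130)).items():print(nm,d[y0:y1,x0:x1].mean().round(1))
E
```

```text
(59, array([ 0.7219, -0.0638]), 'yaw', np.float64(0.04))
[[390, 119, 6, 29, 98], [356, 121, 5, 28, 103], [359, 171, 38, 4, 104], [429, 207, 9, 7, 32]]
top red [ 0.67088384 -0.05462525] -1.4588953582319273
bottle 12.4
can 11.2
bush 12.7
tin 13.3
rail 17.9
```

```bash
python3 -c "
from rig import robot
print(robot.hand_in())"
```

```text
the job is handed in; nothing more can be done
None
```

I tipped the carton onto its back, label up, and pushed it square against the stop rail (measured yaw about 0.04 rad, matching the rail's), then backed the arm clear and handed in at about 14 s; no verdict came back, and I didn't separately measure whether the bottle, can, bushing or tin had shifted.

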